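Open the vegetable dicer and set its pan

TASK

Get the vegetable dicer ready for the next load: with the outside of the fingers, gently push its counterweighted press arm up past its balance point so that it stays raised by itself when you let go of it. Then push the catch pan straight in under the cutting grid until it is fully home against its rear stop. Only push: do not grip or lift anything, and leave the vegetables and crockery where they stand.

Things in the scene. Friction and masses are not known exactly. Their poses are not given: they have to be found in the camera images.
- dicer: Table-top steel vegetable dicer, fixed to the table. Origin on the table under the middle of its cutting grid; x points from the pan opening (robot's side) to the rear, y from the arm's handle (-y) to the hinge and counterweight (+y), z up. The legs and grid frame span x -50 to 60, y -78 to 78 mm. The hinge bracket stands at y 70 to 136.
- grid_top (a point): Middle of the cutting grid's top, at x 5, y 0, z 85 mm in the dicer's frame. Under the grid (clear height 65 mm) slides the catch pan, between two guide rails 15 mm high, inner faces at y -63.5 and 63.5, from x -127 mm to the rear stop, whose front face is at x 50.
- press_arm (a joint): Hinge of the press arm, rad: 0 = lowered, the arm level along the dicer's -y, its white pusher block on the grid; grows as the handle end swings up and over towards the hinge; upper stop at 1.45, nearly upright. Gravity pulls it down below about 0.69 (balance) and on to the upper stop above that. Damped; raising it takes about 2 N at the handle.
- hinge (a point): Hinge axis of the press arm, fixed at x 0, y 100, z 120 mm in the dicer's frame; the axis runs along the dicer's x. The steel counterweight, a drum 56 mm in diameter and 44 long on a short stalk, stands 61 mm from it, above it when the arm is lowered.
- handle (a point): Middle of the press arm's round black handle, on its centre line, 245 mm from the hinge axis. The handle is 26 mm thick, 95 long, and lies along the arm; lowered, it runs from y -100 to -195 at x 0, z 120 mm in the dicer's frame, with free space below it down to the table.
- pan_front (a point): Middle of the outer face of the catch pan's front wall, 22 mm above the table; its x points into the dicer. A loose aluminium tray, 140 long (x), 120 wide, 45 high, walls 4 mm, 0.25 to 0.5 kg (slides at 2 to 10 N), starting 35 to 70 mm short of home. Fully home its rear wall meets the rear stop and this point is at x -90 mm in the dicer's frame.
- potato_a: Bystander, to be left alone: potato, about 72 across and 48 high; origin at its underside.
- potato_b: Bystander, to be left alone: larger potato, about 78 across and 52 high; origin at its underside.
- onion: Bystander, to be left alone: onion, 70 across and 58 high, on the cutting board; origin at its underside.
- mug: Bystander, to be left alone: white mug, 76 across and 85 high; origin at its underside.
- dish: Bystander, to be left alone: small bowl, 90 across and 40 high; origin at its underside.
- bowl: Bystander, to be left alone: large steel mixing bowl, 220 across and 90 high; origin at its underside.
- spatula: Bystander, to be left alone: spatula lying on the cutting board; origin at its underside.
Things that resemble listed ones, but are neither listed nor needed, are in the scene too. There is more than one size of the part that bears pan_front; the job needs the middle-sized.

How it is judged:
By the outcome, as a careful person would: the job done as asked, in the order asked, and still so for the second after the job is handed in, with the robot touching nothing.
It also fails if it takes over 54 s, if anything falls off the work surface, if the arm or the gripper's body presses on something with over 40 N, if the wrist force passes 120 N, or if a joint passes its speed limit or range.

ROBOT

A 6-joint arm with a two-finger parallel gripper is mounted at the origin on the work surface. World frame = base frame: x ahead of the robot, y to its left, z up, the work surface at z = 0. Lengths are in m, angles in degrees, forces in N, time in s.
With the tool pointing down it reaches from about 0.375 to 0.9 m from the base axis. Payload 3.1 kg.
Tool frame: the origin (TCP) lies on the centre line of the jaws, within the pads' length; the fingertips stand finger_overhang ahead of it and the grasp point (between the pads) lies 5 mm behind it (finger_overhang is the distance from the TCP to the fingertips, in m); z points along the fingers, y is the line along which they close (so a half turn about z gives the same grasp; the last joint's range is limited). The gripper opens to 87 mm and grips with 3 to 60 N. Pads are 19 mm wide; open, the fingers measure 117 mm over their backs; the gripper's body (75 mm by 190 mm) begins 51 mm behind the grasp point.
Start: joints at [-83.68, 30.224, 82.088, -0, 67.689, -10.227], TCP at [0.178, -0.599, 0.215] pointing down, gripper open.
Joint ranges: [-176.69, 176.69], [-43.24, 126.21], [12.49, 139.97], [-82, 262], [0, 151.66], [-163.58, 163.58]. Speed limits (degrees/s): [159.86, 159.86, 180, 180, 180, 180].

INTERFACE

Orientations are given as a 3x3 rotation matrix whose columns are the frame's x, y, z axes.
In Python, from rig import read_state, capture, calibration, hand_in, finger_overhang gives the robot as it stands.
- The arm moves only by the tool send_rows, never from a script. Its argument "plan" is a list of rows, each a list of 5 numbers: the closure in counts, from 0 (fully open) to 255 (shut), then the shift along the tool's x, y, z in m, then the turn about the tool's z in rad. A call has 1 to 20 rows; each row shifts and turns the commanded pose from where the row before left it, along the tool's axes as they then stand; what a row does not reach is not made up. A row lasts 1/12 s, in which the tool goes at most 41.7 mm and 7.16 degrees, less where a joint would pass 70% of its speed; a pose out of reach is approached as far as the arm can. A call is refused whole if a number of a shift passes 0.0417 or a number of a turn 0.125, either way. A call with a gripper value outside its range is refused whole. The fingers move at their own pace and stop on an object; the grip force is fixed at half the most. Time passes only in rows, so rows that do not move let the fingers close. It gives the time, the measured TCP pose, the force, the opening and the grip force at its end, in the units of the state.
- read_state(): the state, without advancing time (a new reading comes with each control period).
- capture(name): name is "scene" or "top" or "wrist"; returns (picture, depth): 480x640x3 uint8, blue, green, red; 480x640 float32, m along the optical axis (not along the pixel's ray), 0 where there is no reading.
- calibration(name): a dict with "fx", "fy", "cx", "cy" (pixels), "xyz" and "rotation" of the camera in the world. Camera axes: x right, y down, z forward; pixel columns grow to the right and rows downward; lengths in m; the calibration is good to about 2 mm. A picture is of the moment at which its call begins: read the wrist's pose just before it. calibration takes no time and is no camera call; for the wrist camera it gives the pose at the moment of the call.
- hand_in(): hands the job in; it is judged then, once.
The state is a dict: "time_s": time; "joint_positions": joint angles; "qvel": joint speeds; "tau": joint torques, N m; "position": TCP position; "tcp_rot": TCP orientation; "force": force on the tool from outside, world axes, zero at the start; "moment": the same for the moment, N m; "opening": opening from 0.0 (shut) to 1.0 (fully open); "grasp_force": force on a finger pad.
Only numpy, scipy, OpenCV 4.12 (cv2) and the standard library are available. Lean on these libraries where they do the work, as an engineer would, in place of code of your own. Each camera call takes 0.05 s, during which the arm holds its last target. There are 200 camera calls.

## Working session

There is one attempt and no reset: what is moved stays moved. The work goes in short steps, Python scripts to look and compute and a tool call to move; the robot and the scene stay as the last step left them, time stands still between calls to the robot, and variables do not carry over. Pictures are saved under pics/ and viewed, at most 10 in all, crops included, and the job is handed in when it is done.

Besides the shell and the picture viewer there is one more tool, called after "Request:" by a JSON object that holds its "name" and its "arguments". send_rows: Moves the arm, as the interface text tells. Its arguments: {"type":"object","properties":{"plan":{"type":"array","items":{"type":"array","items":{"type":"number"}}}},"required":["plan"]}

```bash
mkdir -p pics; ls
python3 - <<'E'
from rig import *
import cv2,numpy as np
print(finger_overhang); s=read_state(); print(s)
for n in("scene","top"):
    p,d=capture(n); cv2.imwrite(f"pics/{n}0.png",p); np.save(f"pics/{n}0.npy",d); c=calibration(n); print(n,c)
E
```

```text
pics
0.014
{'time_s': 0.0, 'joint_positions': array([-8.36788842e+01,  3.02780355e+01,  8.21589887e+01,  5.00085248e-04,
        6.76870752e+01, -1.02272570e+01]), 'qvel': array([ 0.09178332,  0.11076666, -0.05406171, -0.00672545,  0.09387913,
       -0.05961123]), 'tau': array([-1.75181689e-03, -4.40049505e+01, -1.76592225e+01,  6.31477009e-02,
        5.82403515e-02, -1.53520259e-04]), 'position': array([ 0.17796135, -0.59833355,  0.21406717]), 'tcp_rot': array([[ 9.58580601e-01,  2.84821309e-01, -2.30445810e-04],
       [ 2.84821132e-01, -9.58578262e-01,  2.15366103e-03],
       [ 3.92508210e-04, -2.13009352e-03, -9.99997654e-01]]), 'force': array([-0.74634144,  0.97815309, -0.88078031]), 'moment': array([ 0.01739755, -0.02496634,  0.03174542]), 'grasp_force': 0.0, 'opening': 1.000426108756359}
scene {'fx': 505.4424715092714, 'fy': 505.4424715092714, 'cx': 317.90358440831733, 'cy': 229.01777694462083, 'xyz': array([1.40213278, 0.25168801, 1.16002824]), 'rotation': array([[-2.85284000e-01,  7.26919641e-01, -6.24660608e-01],
       [ 9.58442942e-01,  2.16646694e-01, -1.85610711e-01],
       [ 4.06584362e-04, -6.51653317e-01, -7.58516835e-01]])}
top {'fx': 539.8985154359826, 'fy': 539.8985154359826, 'cx': 321.63847996525925, 'cy': 224.76196969723372, 'xyz': array([0.21878884, 0.00168529, 1.57921166]), 'rotation': array([[ 0.01975524, -0.97792805,  0.20800592],
       [-0.99980389, -0.01903474,  0.00546504],
       [-0.00138507, -0.20807309, -0.9781123 ]])}
```

View pics/scene0.png

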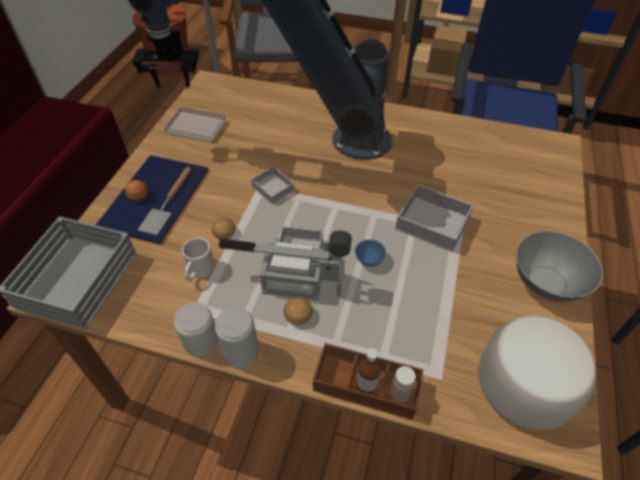

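View pics/top0.png

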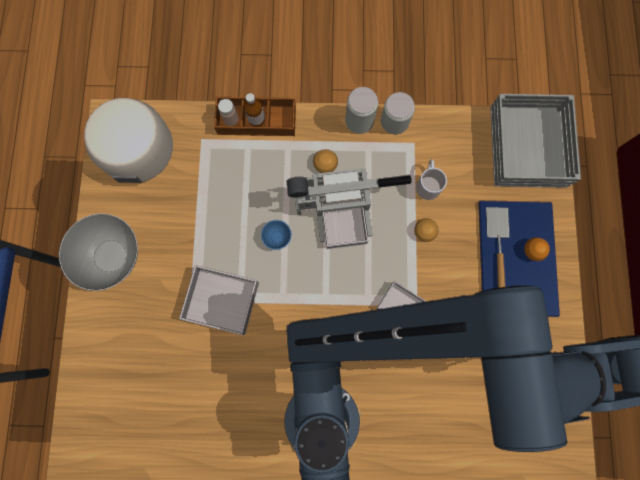

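The pictures show the dicer at top (340,195), with the handle at (395,181) and the drum at (298,187). Pan candidates in the top view are (345,227) in the rails, a larger one at (220,300), a smaller one at (400,297), and a flat tray at scene (195,125). The one in the rails should be the 140x120 pan. I'll confirm that in an enlarged crop and measure it.

```bash
cat > h.py <<'E'
import numpy as np
from rig import *
def cloud(n,d,c=None):
    c=c or calibration(n); v,u=np.indices(d.shape)
    P=np.stack([(u-c["cx"])/c["fx"]*d,(v-c["cy"])/c["fy"]*d,d],-1)
    return P@c["rotation"].T+c["xyz"]
E
python3 - <<'E'
from h import *
import cv2
p=cv2.imread("pics/top0.png"); d=np.load("pics/top0.npy")
W=cloud("top",d); np.save("pics/topW.npy",W)
cv2.imwrite("pics/crop1.png",cv2.resize(p[140:260,280:450],None,fx=4.6,fy=4.6,interpolation=cv2.INTER_CUBIC))
# height map image (z)
z=W[140:260,280:450,2]; cv2.imwrite("pics/crop1z.png",cv2.resize(cv2.applyColorMap(np.uint8(np.clip(z/0.22*255,0,255)),cv2.COLORMAP_JET),None,fx=4.6,fy=4.6,interpolation=cv2.INTER_NEAREST))
g=cv2.cvtColor(p,cv2.COLOR_BGR2GRAY)
# handle: dark pixels
m=(g<50)&(W[...,2]>.09)&(W[...,2]<.16); m[:165]=0;m[200:]=0;m[:,:370]=0;m[:,420:]=0
Q=W[m]; print("handle",len(Q),Q.mean(0),Q.min(0),Q.max(0)); 
c,s,v=np.linalg.svd(Q[:,:2]-Q[:,:2].mean(0),full_matrices=False); print(v[0])
t=(Q[:,:2]-Q[:,:2].mean(0))@v[0]; print(t.min(),t.max())
# pans: raised pixels sizes
for nm,(r0,r1,c0,c1) in dict(dic=(205,255,312,380),big=(260,340,175,262),small=(280,306,372,430)).items():
    S=W[r0:r1,c0:c1].reshape(-1,3); S=S[(S[:,2]>.03)&(S[:,2]<.055)]
    r=cv2.minAreaRect((S[:,:2]*1000).astype(np.float32)); print(nm,len(S),r)
E
```

```text
handle 253 [ 0.65596962 -0.19006124  0.12955198] [ 0.64189915 -0.23541702  0.1127197 ] [ 0.67189593 -0.14488464  0.14143248]
[ 0.13735913 -0.99052131]
-0.0455112397166352 0.045754281927763
dic 216 ((543.2279663085938, -51.403724670410156), (152.20103454589844, 119.5432357788086), 89.70918273925781)
big 337 ((324.78753662109375, 297.5777282714844), (185.1085662841797, 155.8323974609375), 77.13420104980469)
small 65 ((358.0198669433594, -219.12286376953125), (61.04844665527344, 131.2509002685547), 6.076342582702637)
```

View pics/crop1.png

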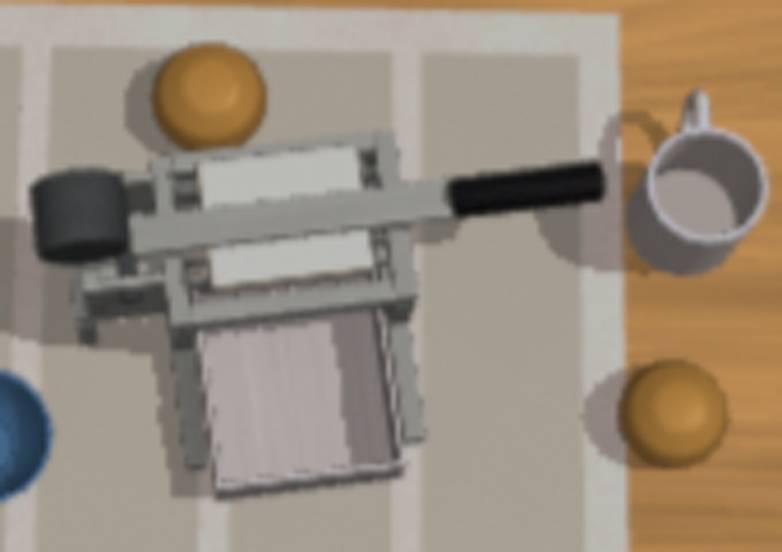

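The pan in the rails measures about 120 mm wide. The larger one is 185x156, and the corner one is smaller, so the pan in the rails is the middle size. Next I'll check the dicer frame estimate against the drum, frame and pan.

```bash
cat >> h.py <<'E'
XD=np.array([.9905,.1374,0]); YD=np.array([-.1374,.9905,0]); O=np.array([.639,-.0445,0])
def dic(W): return np.stack([(W-O)@XD,(W-O)@YD,W[...,2]],-1)*1000
E
python3 - <<'E'
from h import *
for n in("top","scene"):
    D=dic(cloud(n,np.load(f"pics/{n}0.npy"))).reshape(-1,3)
    D=D[(abs(D[:,0])<220)&(abs(D[:,1])<230)]
    x,y,z=D.T
    q=lambda m:(m.sum(),*[np.round(np.percentile(D[m],k,axis=0)) for k in(2,50,98)])
    print(n,"\ndrum",q((z>160)&(z<230)))
    print("drumtop",q((z>200)&(z<230)))
    print("bracket z<155",q((z>60)&(z<155)&(y>84)&(y<150)&(abs(x)<60)))
    print("arm top",q((z>112)&(z<150)&(y>-80)&(y<60)&(abs(x)<30)))
    print("handle",q((z>100)&(z<150)&(y<-105)&(y>-210)&(abs(x)<30)))
    print("frame",q((z>75)&(z<92)&(abs(y)<90)&(abs(x)<80)))
    print("pan rim",q((z>39)&(z<52)&(abs(y)<70)&(x<-50)))
    print("pan front rim",q((z>41)&(z<50)&(abs(y)<45)&(x<-110)))
    print("frontwall",q((z>10)&(z<38)&(abs(y)<45)&(x<-128)))
E
```

```text
top 
drum (np.int64(388), array([-24.,  98., 168.]), array([ -6., 124., 197.]), array([ 20., 151., 206.]))
drumtop (np.int64(133), array([-21., 108., 200.]), array([ -0., 124., 202.]), array([ 19., 141., 207.]))
bracket z<155 (np.int64(318), array([-39.,  85.,  63.]), array([-21., 101., 111.]), array([ 31., 135., 141.]))
arm top (np.int64(601), array([-27., -75., 112.]), array([ -1.,  -5., 121.]), array([ 27.,  56., 129.]))
handle (np.int64(286), array([ -12., -192.,  117.]), array([  -3., -150.,  130.]), array([  11., -107.,  137.]))
frame (np.int64(681), array([-50., -76.,  76.]), array([-23.,   3.,  84.]), array([60., 78., 91.]))
pan rim (np.int64(144), array([-149.,  -59.,   39.]), array([-132.,    2.,   45.]), array([-54.,  60.,  51.]))
pan front rim (np.int64(36), array([-149.,  -41.,   41.]), array([-147.,    5.,   44.]), array([-144.,   42.,   50.]))
frontwall (np.int64(60), array([-150.,  -43.,   11.]), array([-148.,   -1.,   23.]), array([-132.,   44.,   38.]))
scene 
drum (np.int64(493), array([-18.,  96., 162.]), array([ 16., 123., 194.]), array([ 25., 148., 205.]))
drumt
[... 171 characters left out ...]
07., 100.]), array([ 40., 133., 141.]))
arm top (np.int64(595), array([-26., -76., 112.]), array([  6.,  -8., 122.]), array([ 28.,  56., 128.]))
handle (np.int64(335), array([  -7., -195.,  114.]), array([  10., -150.,  129.]), array([  16., -107.,  135.]))
frame (np.int64(737), array([-46., -78.,  76.]), array([46.,  6., 84.]), array([63., 81., 90.]))
pan rim (np.int64(140), array([-148.,  -62.,   39.]), array([-142.,   -3.,   43.]), array([-86.,  57.,  48.]))
pan front rim (np.int64(53), array([-148.,  -43.,   41.]), array([-144.,    2.,   43.]), array([-140.,   43.,   48.]))
frontwall (np.int64(185), array([-147.,  -43.,   11.]), array([-143.,    1.,   24.]), array([-138.,   43.,   37.]))
```

The frame fits to about 2 mm. The handle, grid frame and drum are where they should be, and the pan front is at x ≈ -146, 56 mm short of home. The tool only points down, so it can't get under the handle. I'll raise the arm by pushing its counterweight drum toward +y, with the closed fingers above the bracket.

Request:
{"name": "send_rows", "arguments": {"plan": [[255, 0, 0, -0.034, 0], [255, 0, 0, -0.034, 0], [255, 0, 0, -0.034, 0], [255, 0.0305, -0.0231, 0, 0], [255, 0.0305, -0.0231, 0, 0], [255, 0.0305, -0.0231, 0, 0], [255, 0.0305, -0.0231, 0, 0], [255, 0.0305, -0.0231, 0, 0], [255, 0.0305, -0.0231, 0, 0], [255, 0.0305, -0.0231, 0, 0], [255, 0.0305, -0.0231, 0, 0], [255, 0.0305, -0.0231, 0, 0], [255, 0.0305, -0.0231, 0, 0], [255, 0.0305, -0.0231, 0, 0], [255, 0.0305, -0.0231, 0, 0], [255, 0.0305, -0.0231, 0, 0], [255, 0.0305, -0.0231, 0, 0], [255, 0.0305, -0.0231, 0, 0], [255, 0.0305, -0.0231, 0, 0], [255, 0.0305, -0.0231, 0, 0]]}}

```text
time_s: 1.77
position: [0.5637, -0.073, 0.3167]
tcp_rot: [[0.959, 0.285, -0.001], [0.285, -0.959, 0.0], [-0.001, -0.0, -1.0]]
force: [0.3, -0.9, 0.2]
opening: 0.007
grasp_force: 0.0
```

Request:
{"name": "send_rows", "arguments": {"plan": [[255, 0.0305, -0.0231, 0, 0], [255, 0.0305, -0.0231, 0, 0], [255, 0.0305, -0.0231, 0, 0], [255, 0, 0, 0, -0.1184], [255, 0, 0, 0, -0.1184], [255, 0, 0, 0, -0.1184], [255, 0, 0, 0, -0.1184], [255, 0, 0, 0, -0.1184], [255, 0, 0, 0, -0.1184], [255, 0, 0, 0, -0.1184], [255, 0, 0, 0, -0.1184], [255, 0, 0, 0, -0.1184], [255, 0, 0, 0, -0.1184], [255, 0, 0, 0, -0.1184], [255, 0, 0, 0, -0.1184], [255, 0, 0, 0, 0], [255, 0, 0, 0, 0]]}}

```text
time_s: 3.18
position: [0.6309, 0.0176, 0.3166]
tcp_rot: [[-0.135, 0.991, -0.001], [0.991, 0.135, 0.0], [0.0, -0.001, -1.0]]
force: [-0.2, -0.4, 0.3]
opening: 0.006
grasp_force: 0.0
```

Run:
```python
from h import *
import cv2
s=read_state(); print(s["time_s"],s["position"],dic(s["position"]),s["tcp_rot"].round(3),s["opening"],s["force"])
p,d=capture("scene"); cv2.imwrite("pics/s1.png",cv2.resize(p[160:320,160:400],None,fx=3.3,fy=3.3,interpolation=cv2.INTER_CUBIC))
```

```text
3.1833 [0.63090278 0.01756116 0.31657038] [  0.50690497  62.58414192 316.5703752 ] [[-0.135  0.991 -0.001]
 [ 0.991  0.135  0.   ]
 [ 0.    -0.001 -1.   ]] 0.005548422693649519 [-0.19673976 -0.43350089  0.34760616]
```

View pics/s1.png

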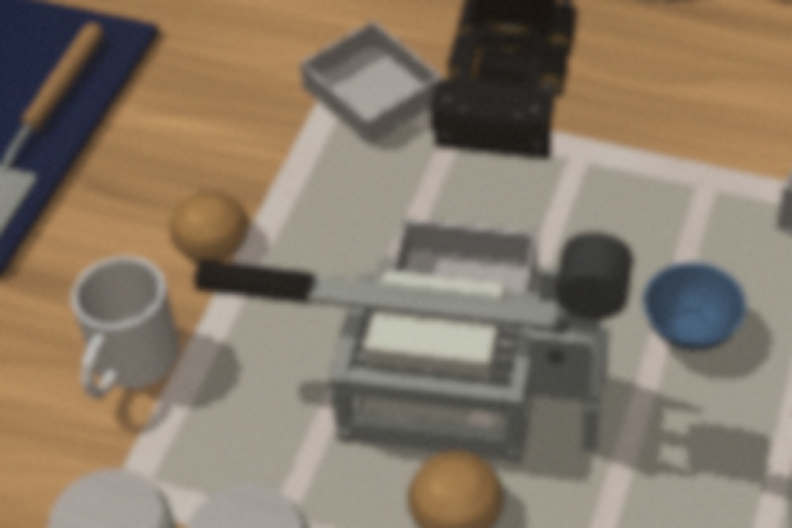

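The closed fingers are above the V between the arm and the drum, with the drum at crop (595,275). Now I'll descend beside the drum.

Request:
{"name": "send_rows", "arguments": {"plan": [[255, 0, 0, 0.036, 0], [255, 0, 0, 0.036, 0], [255, 0, 0, 0.036, 0], [255, 0, 0, 0.018, 0], [255, 0, 0, 0.018, 0], [255, 0, 0, 0, 0], [255, 0.006, 0, 0, 0], [255, 0.006, 0, 0, 0], [255, 0.004, 0, 0, 0], [255, 0.004, 0, 0, 0], [255, 0.004, 0, 0, 0]]}}

```text
time_s: 4.15
position: [0.6287, 0.0413, 0.1745]
tcp_rot: [[-0.139, 0.99, 0.003], [0.99, 0.139, -0.002], [-0.002, 0.003, -1.0]]
force: [0.7, -8.2, 1.7]
opening: 0.007
grasp_force: 4.0
```

Request:
{"name": "send_rows", "arguments": {"plan": [[255, 0.004, 0, 0, 0], [255, 0.004, 0, 0, 0], [255, 0.004, 0, 0, 0], [255, 0.004, 0, 0, 0], [255, 0.004, 0, 0, 0]]}}

```text
time_s: 4.57
position: [0.6262, 0.0588, 0.1739]
tcp_rot: [[-0.139, 0.99, 0.003], [0.99, 0.139, -0.005], [-0.005, 0.002, -1.0]]
force: [1.0, -6.2, -1.7]
opening: 0.006
grasp_force: 2.3
```

Run:
```python
from h import *
import cv2
s=read_state(); print(s["time_s"],dic(s["position"]),s["force"])
p,d=capture("scene"); cv2.imwrite("pics/s2.png",cv2.resize(p[120:320,160:400],None,fx=3,fy=3,interpolation=cv2.INTER_CUBIC))
```

```text
4.5667 [  1.47250523 104.08934708 173.8576006 ] [ 1.01888124 -6.16161477 -1.73372048]
```

View pics/s2.png

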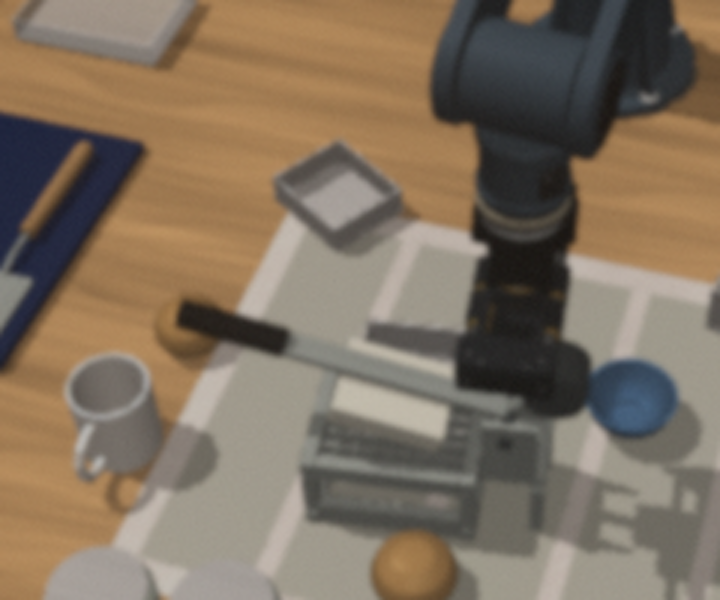

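The arm is rising: the handle is at crop (235,325), the drum is being pushed at (570,380), and the force is a light 6 N. I'll keep going past the balance point.

Request:
{"name": "send_rows", "arguments": {"plan": [[255, 0.004, 0, 0, 0], [255, 0.004, 0, 0, 0], [255, 0.004, 0, 0, 0], [255, 0.004, 0, 0, 0], [255, 0.003, 0, 0, 0], [255, 0.003, 0, 0, 0]]}}

```text
time_s: 5.12
position: [0.622, 0.0838, 0.1733]
tcp_rot: [[-0.139, 0.99, 0.0], [0.99, 0.139, 0.001], [0.001, 0.0, -1.0]]
force: [0.8, -0.7, -0.1]
opening: 0.009
grasp_force: 0.6
```

```bash
cat > ang.py <<'E'
from h import *
import cv2
def arm(save=None):
    s=read_state(); p,d=capture("scene"); D=dic(cloud("scene",d)); x,y,z=np.moveaxis(D,-1,0)
    g=p.max(2); m=(abs(x-4)<22)&(g<70)&(d>0)&(np.hypot(y-100,z-120)>185)&(np.hypot(y-100,z-120)<310)&(z>100)&(y<100)
    print(s["time_s"],dic(s["position"]).round(1),s["force"].round(1),"theta",m.sum(),np.percentile(np.arctan2(z[m]-120,100-y[m]),[10,50,90]).round(3) if m.any() else None)
    if save: cv2.imwrite(save,cv2.resize(p[60:340,130:450],None,fx=2,fy=2))
if __name__=="__main__": arm()
E
python3 ang.py
```

```text
5.1167 [  0.7 129.4 173.3] [ 0.8 -0.7 -0.1] theta 359 [0.567 0.593 1.545]
```

```bash
python3 -c "
from ang import arm
arm('pics/s3.png')"
```

```text
5.1667 [  0.6 130.2 173.2] [0.5 0.7 0.4] theta 359 [0.577 0.603 0.626]
```

View pics/s3.png

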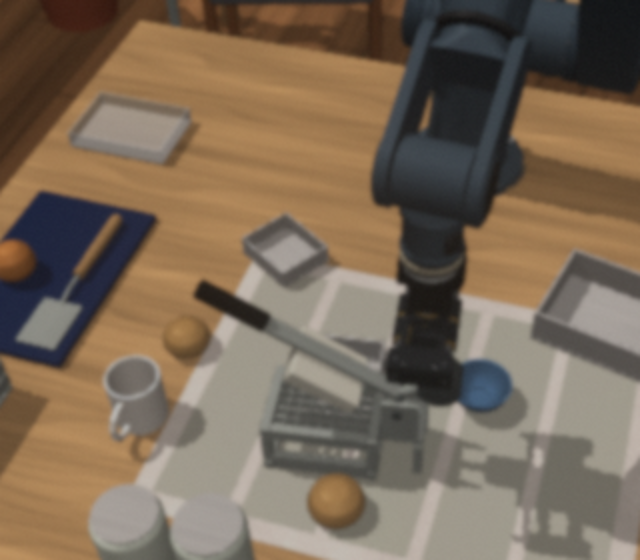

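The arm is at about 0.60 rad, with the handle at (232,305) in the crop. It isn't over the balance point yet, so I'll push further.

Request:
{"name": "send_rows", "arguments": {"plan": [[255, 0.003, 0, 0, 0], [255, 0.003, 0, 0, 0], [255, 0.003, 0, 0, 0]]}}

```text
time_s: 5.47
position: [0.6206, 0.0923, 0.173]
tcp_rot: [[-0.138, 0.99, -0.0], [0.99, 0.138, 0.001], [0.001, -0.0, -1.0]]
force: [-0.1, -1.4, 0.8]
opening: 0.004
grasp_force: 0.3
```

```bash
python3 ang.py
```

```text
5.4667 [  0.6 138.  173. ] [-0.1 -1.4  0.8] theta 326 [0.613 0.639 0.654]
```

Run:
```python
from h import *
import cv2
s=read_state(); print(s["time_s"],dic(s["position"]))
for n in("scene","top"):
    p,d=capture(n); D=dic(cloud(n,d)); x,y,z=np.moveaxis(D,-1,0)
    m=(abs(x)<30)&(z>112)&(y>-220)&(y<95)&(d>0)&(z<340)
    for lo in range(-200,100,25):
        k=m&(y>=lo)&(y<lo+25)
        if k.sum()>5: print(n,lo,k.sum(),np.percentile(x[k],[5,95]).round(),np.percentile(z[k],[5,50,95]).round())
    k=(abs(x)<28)&(y>95)&(y<200)&(z>110)&(z<205)
    print("drum+finger",k.sum(),np.percentile(D[k],[2,25,50,75,98],axis=0).round())
    cv2.imwrite(f"pics/{n}4.png",cv2.resize(p[120:300,240:400] if n=="scene" else p[110:260,250:450],None,fx=4,fy=4,interpolation=cv2.INTER_CUBIC)[:600,:800])
```

```text
5.5167 [  0.47754611 138.71220565 172.89926322]
scene -150 92 [-4. 16.] [276. 290. 297.]
scene -125 134 [-3. 16.] [260. 277. 289.]
scene -100 130 [-4. 16.] [244. 260. 271.]
scene -75 118 [-7. 15.] [227. 237. 253.]
scene -50 160 [-19.  25.] [185. 213. 227.]
scene -25 207 [-26.  27.] [180. 193. 208.]
scene 0 201 [-26.  27.] [162. 176. 190.]
scene 25 199 [-27.  27.] [145. 158. 173.]
scene 50 97 [-10.  13.] [139. 146. 156.]
scene 75 91 [-29.  16.] [119. 132. 140.]
drum+finger 267 [[-11.  97. 123.]
 [  8. 124. 133.]
 [ 21. 145. 146.]
 [ 23. 163. 158.]
 [ 25. 176. 168.]]
top -150 78 [-12.   9.] [281. 291. 297.]
top -125 110 [-12.  10.] [265. 280. 290.]
top -100 113 [-12.  10.] [248. 261. 272.]
top -75 102 [-12.   9.] [226. 244. 255.]
top -50 150 [-25.  25.] [184. 214. 227.]
top -25 214 [-27.  27.] [181. 193. 210.]
top 0 207 [-27.  28.] [163. 176. 192.]
top 25 200 [-27.  27.] [146. 159. 175.]
top 50 99 [-21.  21.] [139. 148. 159.]
top 75 83 [-16.  29.] [119. 134. 144.]
drum+finger 23 [[-26.  95. 119.]
 [-20.  97. 125.]
 [-11.  98. 127.]
 [ -4.  99. 129.]
 [  4. 101. 132.]]
```

View pics/scene4.png

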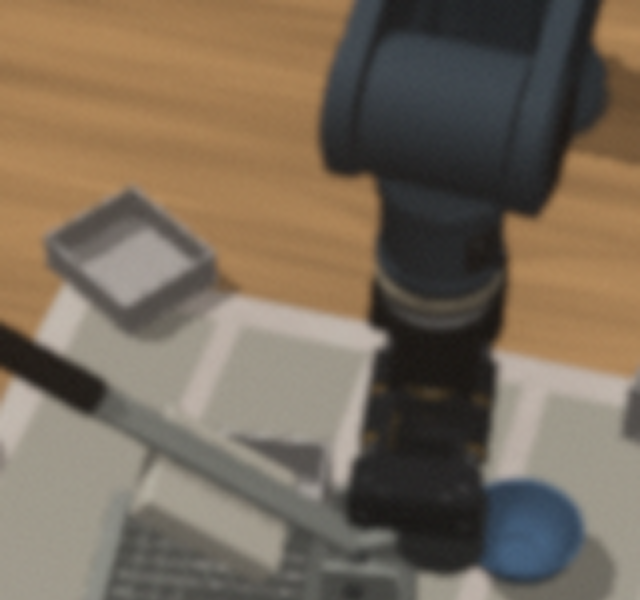

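```bash
for i in 1 2 3 4; do python3 ang.py; done
python3 - <<'E'
from h import *
import cv2
p,d=capture("wrist"); cv2.imwrite("pics/w1.png",p)
E
```

```text
5.6167 [  0.5 138.4 173. ] [-0.2  0.4  1.5] theta 326 [0.615 0.638 0.655]
5.6667 [  0.5 138.2 173.1] [-0.9  0.9  1.1] theta 330 [0.612 0.636 0.653]
5.7167 [  0.6 138.1 173.2] [-0.7 -0.   2.6] theta 328 [0.61  0.634 0.649]
5.7667 [  0.6 138.  173.2] [-0.6  1.7  1.8] theta 327 [0.608 0.634 0.65 ]
```

View pics/w1.png

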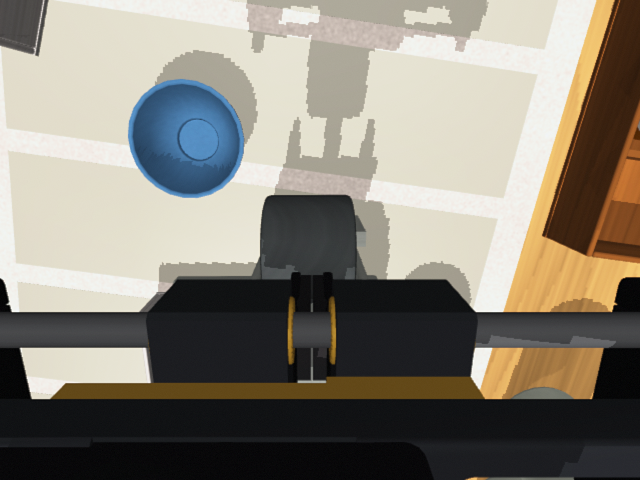

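Progress has stalled near 0.63 rad. The wrist view shows the fingers at (311,320) resting on the drum's upper side, with the drum at (308,240). The drum is now well outboard of the hinge, so pressing gently down on it with the fingertips will carry the arm over.

Request:
{"name": "send_rows", "arguments": {"plan": [[255, 0.003, 0, 0.001, 0], [255, 0.003, 0, 0.002, 0], [255, 0.002, 0, 0.003, 0], [255, 0, 0, 0.003, 0], [255, 0, 0, 0.003, 0]]}}

```text
time_s: 6.28
position: [0.6198, 0.1005, 0.1608]
tcp_rot: [[-0.139, 0.99, 0.001], [0.99, 0.139, 0.001], [0.001, 0.001, -1.0]]
force: [-1.1, 0.9, 0.5]
opening: 0.004
grasp_force: 0.6
```

```bash
python3 ang.py
```

```text
6.2833 [  0.9 146.3 160.8] [-1.1  0.9  0.5] theta 369 [0.827 0.859 0.876]
```

Now at 0.86 rad, past balance. I'll push a touch more, then lift off and back away toward +y.

Request:
{"name": "send_rows", "arguments": {"plan": [[255, 0, 0, 0.003, 0], [255, 0, 0, 0.003, 0], [255, 0, 0, -0.02, 0], [255, 0, 0, -0.03, 0], [255, 0, 0, -0.03, 0], [255, 0.02, 0, -0.03, 0], [255, 0.04, 0, 0, 0], [255, 0.04, 0, 0, 0], [255, 0.04, 0, 0, 0], [255, 0, 0, 0, 0], [255, 0, 0, 0, 0]]}}

```text
time_s: 7.25
position: [0.5995, 0.2402, 0.2644]
tcp_rot: [[-0.142, 0.99, -0.001], [0.99, 0.142, -0.001], [-0.001, -0.001, -1.0]]
force: [-0.3, -0.8, -0.6]
opening: 0.002
grasp_force: 0.0
```

```bash
python3 ang.py
```

```text
7.25 [ -0.  287.4 264.4] [-0.3 -0.8 -0.6] theta 336 [1.424 1.456 1.485]
```

The arm rests at its upper stop, about 1.45 rad. Next I'll go around on the robot's side to the front of the pan.

Request:
{"name": "send_rows", "arguments": {"plan": [[100, 0, -0.038, 0, 0], [100, 0, -0.038, 0, 0], [100, 0, -0.038, 0, 0], [100, 0, -0.038, 0, 0], [100, 0, -0.038, 0, 0], [100, -0.036, 0, 0, 0], [100, -0.036, 0, 0, 0], [100, -0.036, 0, 0, 0], [100, -0.036, 0, 0, 0], [100, -0.036, 0, 0, 0], [100, -0.036, 0, 0, 0], [100, -0.036, 0, 0, 0], [100, -0.036, 0, 0, 0]]}}

```text
time_s: 8.38
position: [0.4514, -0.0766, 0.265]
tcp_rot: [[-0.136, 0.991, -0.0], [0.991, 0.136, -0.001], [-0.001, -0.0, -1.0]]
force: [1.1, 0.6, 0.2]
opening: 0.601
grasp_force: 0.0
```

Request:
{"name": "send_rows", "arguments": {"plan": [[100, 0, 0, 0, 0.1213], [100, 0, 0, 0, 0.1213], [100, 0, 0, 0, 0.1213], [100, 0, 0, 0, 0.1213], [100, 0, 0, 0, 0.1213], [100, 0, 0, 0, 0.1213], [100, 0, 0, 0, 0.1213], [100, 0, 0, 0, 0.1213], [100, 0, 0, 0, 0.1213], [100, 0, 0, 0, 0.1213], [100, 0, 0, 0, 0.1213], [100, 0, 0, 0, 0.1213], [100, 0, 0, 0, 0.1213], [100, 0, 0, 0, 0], [100, 0, 0, 0, 0]]}}

```text
time_s: 9.63
position: [0.4516, -0.0743, 0.2649]
tcp_rot: [[0.991, 0.133, -0.0], [0.133, -0.991, -0.0], [-0.0, 0.0, -1.0]]
force: [0.6, -0.5, -0.6]
opening: 0.603
grasp_force: 0.0
```

```bash
python3 ang.py
python3 - <<'E'
from h import *
import cv2
s=read_state(); print(dic(s["position"]),s["tcp_rot"].round(3),s["opening"])
p,d=capture("scene"); D=dic(cloud("scene",d)).reshape(-1,3)
x,y,z=D.T; m=(z>10)&(z<38)&(abs(y)<45)&(x<-120)&(x>-160); print(m.sum(),np.percentile(D[m],[5,50,95],axis=0).round(1) if m.any() else 0)
p,d=capture("wrist"); cv2.imwrite("pics/w2.png",p)
E
```

```text
9.6333 [-189.8   -3.8  264.9] [ 0.6 -0.5 -0.6] theta 338 [1.424 1.456 1.485]
[-189.6342943    -3.57945374  264.92969979] [[ 0.991  0.134 -0.   ]
 [ 0.134 -0.991 -0.   ]
 [-0.     0.    -1.   ]] 0.6075380881516449
127 [[-146.5  -41.5   11.3]
 [-142.8  -13.9   23.6]
 [-139.4   13.1   36.1]]
```

View pics/w2.png

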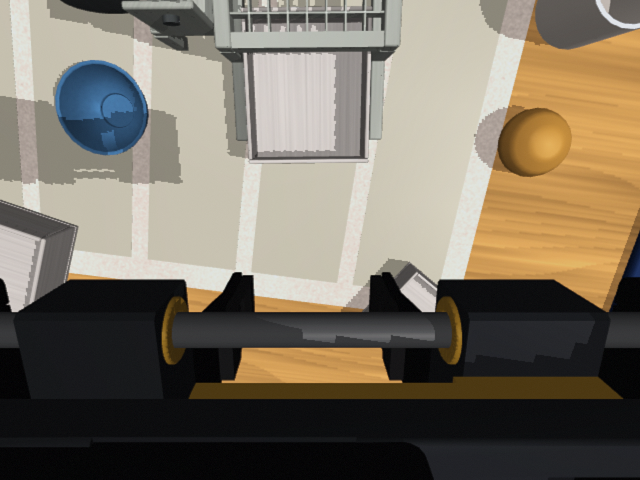

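The tool is square with the pan, whose front rim is at (308,160). I'll descend and push.

Request:
{"name": "send_rows", "arguments": {"plan": [[100, 0, -0.0036, 0.038, 0], [100, 0, 0, 0.038, 0], [100, 0, 0, 0.038, 0], [100, 0, 0, 0.038, 0], [100, 0, 0, 0.038, 0], [100, 0, 0, 0.028, 0], [100, 0, 0, 0.016, 0], [100, 0, 0, 0.004, 0], [100, 0, 0, 0, 0], [100, 0.012, 0, 0, 0], [100, 0.01, 0, 0, 0], [100, 0, 0, 0, 0]]}}

```text
time_s: 10.78
position: [0.4776, -0.0678, 0.0287]
tcp_rot: [[0.991, 0.133, 0.007], [0.133, -0.991, -0.003], [0.007, 0.004, -1.0]]
force: [1.1, -0.7, 0.2]
opening: 0.604
grasp_force: 0.0
```

Request:
{"name": "send_rows", "arguments": {"plan": [[100, 0.005, 0, 0, 0], [100, 0.005, 0, 0, 0], [100, 0.005, 0, 0, 0], [100, 0.005, 0, 0, 0], [100, 0.005, 0, 0, 0], [100, 0.005, 0, 0, 0], [100, 0.005, 0, 0, 0], [100, 0.005, 0, 0, 0]]}}

```text
time_s: 11.45
position: [0.5091, -0.0603, 0.0273]
tcp_rot: [[0.991, 0.133, -0.008], [0.133, -0.991, 0.002], [-0.008, -0.003, -1.0]]
force: [-6.5, -1.3, 5.7]
opening: 0.605
grasp_force: 3.4
```

Request:
{"name": "send_rows", "arguments": {"plan": [[100, 0.004, 0, 0, 0], [100, 0.004, 0, 0, 0], [100, 0.003, 0, 0, 0], [100, 0.002, 0, 0, 0], [100, 0, 0, 0, 0]]}}

```text
time_s: 11.87
position: [0.5233, -0.0588, 0.0272]
tcp_rot: [[0.991, 0.133, -0.005], [0.133, -0.991, 0.001], [-0.005, -0.002, -1.0]]
force: [-4.5, 0.2, 4.0]
opening: 0.606
grasp_force: 2.5
```

```bash
python3 ang.py
```

```text
11.8667 [-116.6    1.7   27.2] [-4.5  0.2  4. ] theta 395 [1.41  1.45  1.483]
```

Request:
{"name": "send_rows", "arguments": {"plan": [[100, 0.003, 0, 0, 0], [100, 0.003, 0, 0, 0], [100, 0.003, 0, 0, 0], [100, 0.002, 0, 0, 0], [100, 0, 0, 0, 0]]}}

```text
time_s: 12.33
position: [0.5369, -0.058, 0.0271]
tcp_rot: [[0.991, 0.132, 0.0], [0.132, -0.991, 0.0], [0.0, -0.0, -1.0]]
force: [-2.9, 0.7, 2.0]
opening: 0.611
grasp_force: 1.6
```

Request:
{"name": "send_rows", "arguments": {"plan": [[100, 0.002, 0, 0, 0], [100, 0.002, 0, 0, 0], [100, 0, 0, 0, 0]]}}

```text
time_s: 12.58
position: [0.538, -0.0577, 0.027]
tcp_rot: [[0.991, 0.133, -0.006], [0.133, -0.991, 0.0], [-0.006, -0.001, -1.0]]
force: [-8.0, -2.1, 6.3]
opening: 0.606
grasp_force: 4.3
```

Request:
{"name": "send_rows", "arguments": {"plan": [[100, 0.002, 0, 0, 0], [100, 0.002, 0, 0, 0], [100, 0, 0, 0, 0]]}}

```text
time_s: 12.83
position: [0.538, -0.0576, 0.027]
tcp_rot: [[0.991, 0.134, -0.014], [0.134, -0.991, 0.0], [-0.014, -0.002, -1.0]]
force: [-14.5, -7.6, 11.6]
opening: 0.611
grasp_force: 8.2
```

Request:
{"name": "send_rows", "arguments": {"plan": [[100, 0.002, 0, 0, 0], [100, 0, 0, 0, 0], [100, 0, 0, 0, 0]]}}

```text
time_s: 13.08
position: [0.538, -0.0575, 0.027]
tcp_rot: [[0.991, 0.135, -0.018], [0.135, -0.991, 0.0], [-0.018, -0.003, -1.0]]
force: [-19.5, -10.2, 13.9]
opening: 0.606
grasp_force: 10.0
```

```bash
cat > pan.py <<'E'
from h import *
s=read_state(); print(s["time_s"],dic(s["position"]).round(1),s["force"].round(1))
for n in("scene","top"):
    p,d=capture(n); D=dic(cloud(n,d)).reshape(-1,3)
    x,y,z=D.T; m=(z>39)&(z<50)&(abs(y)<56)&(x<-80)&(x>-150); print(n,m.sum(),np.percentile(D[m],[5,25,50,95],axis=0).round(1) if m.any() else 0)
E
python3 pan.py
```

```text
13.0833 [-101.8    1.    27. ] [-19.5 -10.2  13.9]
scene 73 [[-93.2 -50.2  39.5]
 [-88.5 -33.6  41.6]
 [-86.1 -16.8  42.9]
 [-82.8  29.1  47.5]]
top 0 0
```

The fingers have stopped dead at x_d -101.8 with the force rising, so the pan is against its stop. I'll withdraw and verify.

Request:
{"name": "send_rows", "arguments": {"plan": [[100, -0.008, 0, 0, 0], [100, -0.01, 0, 0, 0], [100, -0.03, 0, 0, 0], [100, -0.03, 0, 0, 0], [100, -0.01, 0, -0.03, 0], [100, 0, 0, -0.04, 0], [100, 0, 0, -0.04, 0], [100, 0, 0, -0.04, 0], [100, 0, 0, 0, 0], [100, 0, 0, 0, 0]]}}

```text
time_s: 14.02
position: [0.4626, -0.0696, 0.1797]
tcp_rot: [[0.991, 0.132, 0.01], [0.132, -0.991, -0.003], [0.009, 0.005, -1.0]]
force: [0.9, 1.0, 1.0]
opening: 0.607
grasp_force: 0.0
```

```bash
python3 pan.py; python3 ang.py; python3 -c "
from rig import *
import cv2,numpy as np
a,_=capture('wrist'); b,_=capture('scene')
cv2.imwrite('pics/f.png',np.hstack([cv2.resize(a,(400,300)),cv2.resize(b,(400,300))]))"
```

```text
14.0167 [-178.1   -0.6  179.7] [0.9 1.  1. ]
scene 66 [[-89.2 -50.9  39.6]
 [-87.3 -33.6  41.8]
 [-85.8 -12.8  43.3]
 [-83.   27.5  46.9]]
top 0 0
14.1167 [-181.     0.9  176.7] [ 0.5 -0.6 -0.9] theta 354 [1.422 1.455 1.485]
```

View pics/f.png

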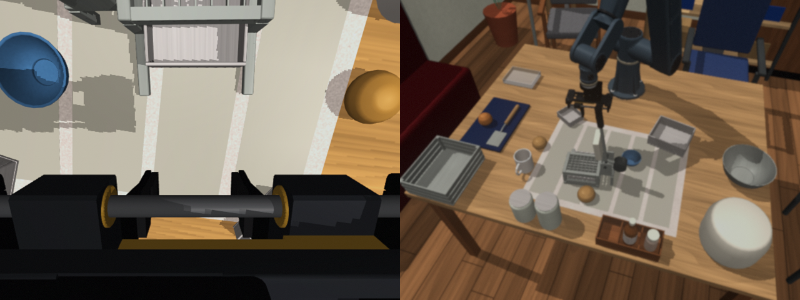

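The arm stands upright at 1.455 rad. The pan's front rim at (195,65) is straight and at the home position, and the bystanders haven't moved. I'm handing in.

```bash
python3 -c "
from rig import *
print(hand_in())"
```

```text
the job is handed in; nothing more can be done
None
```

The press arm stays raised at its upper stop (raised by pushing its counterweight, since the tool could not get under the handle), the catch pan is home against its rear stop, nothing else was touched, and the job was handed in at about 14 s.

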